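# Start the saw from its push-latch switch box

### The arm

A 7-joint arm with a two-finger parallel gripper is mounted at the origin on the work surface. World frame = base frame: x ahead of the robot, y to its left, z up, the work surface at z = 0. Lengths are in mm, angles in rad, forces in N, time in s.
With the tool pointing down it reaches from about 425 to 875 mm from the base axis. Payload 4.7 kg.
Tool frame: the origin (TCP) lies at the very end of the fingers, on their centre line; the grasp point (between the pads) lies 19 mm behind it (hold_point_z is the distance from the TCP to the grasp point, in mm); z points along the fingers, y is the direction in which the jaws open and shut (so a half turn about z gives the same grasp; the last joint's range is limited). The gripper opens to 87 mm and grips with 3 to 60 N. Pads are 19 mm wide; open, the fingers measure 117 mm over their backs; the gripper's body (75 mm by 190 mm) begins 51 mm behind the grasp point.
Start: joints at [1.238, 0.321, -0.07, 1.45, 0.023, 1.371, -0.057], TCP at [220.909, -611.33, 222.587] pointing down, gripper open.
Joint ranges: [-2.86, 2.86], [-0.3, 2.09], [-1.38, 1.24], [0.06, 2.45], [-1.56, 4.7], [0.09, 2.05], [-2.69, 2.69]. Speed limits (rad/s): [2.57, 2.57, 3.14, 3.14, 3.14, 3.14, 3.14].

### API

Orientations are given as a rotation vector (axis times angle).
In Python, from cell import observe, snapshot, get_calibration, hand_in, recognise, regions_of, hold_point_z gives the robot as it stands.
- The arm moves only by the tool servo_tool, never from a script. Its arguments are lists of equal length, an entry for each row: "grip": the finger opening in m, from 0 to 0.087; "slide": the shift along the tool's x, y, z in m, a list of three; "twist": the turn about the tool's z in rad. In form: {"grip": [grip, ...], "slide": [[tx, ty, tz], ...], "twist": [twist, ...]}. A call has 1 to 5 rows; each row is the pose to reach, as a shift and turn from the pose commanded when the call began, along the tool's axes at that moment; what a row does not reach only later rows make up. A row lasts 1/12 s, in which the tool goes at most 41.7 mm and 7.16 degrees, less where a joint would pass 70% of its speed; a pose out of reach is approached as far as the arm can. A call with a gripper value outside its range is refused whole. The fingers move at their own pace and stop on an object; the grip force is fixed at half the most. Time passes only in rows, so rows that repeat a pose let the fingers close. It gives the time, the measured TCP pose, the force and the opening at its end, in the units of the state.
- observe(): the state, without advancing time (a new reading comes with each control period).
- snapshot(name): name is "side" or "top" or "wrist"; returns the picture (384x512x3 uint8, blue, green, red); there is no depth.
- get_calibration(name): a dict with "fx", "fy", "cx", "cy" (pixels), "rvec" (rotation vector, rad) and "tvec" (3), from world to camera coordinates, as OpenCV has them; the wrist camera has in their place "tool_from_camera" (4x4, takes a point from camera to tool coordinates, whose origin is the TCP and whose axes are the flange's). Camera axes: x right, y down, z forward; pixel columns grow to the right and rows downward; lengths in mm; the calibration is good to about 2 mm. A picture is of the moment at which its call begins: read the wrist's pose just before it. get_calibration takes no time and is no camera call.
- hand_in(): hands the job in, once; it reports no verdict.
Trained networks look in the newest picture that a camera, given by its name, has taken for a name from the list of things; names that differ only in an ending like _2 or _b are one class to them, and where a whole thing is asked for, a point or a joint stands for the part that bears it (a point fixed in the world has none). Each returns a list of dicts, best first, with "score" (0 to 1); they miss things now and then, are a little off and sometimes report something else, mostly with a low value. They report only what shows in the picture. A call takes as long as a camera call.
- recognise(camera, query): "centre" ([x, y, z] in mm, in world coordinates, good to about 4 mm: the middle of the surface that is visible of it).
- regions_of(camera, query): "mask" (384x512 bool, what is visible of it).
The state is a dict: "time_s": time; "q": joint angles; "qvel": joint speeds; "effort": joint torques, N m; "tool_pos": TCP position; "eef_rot": TCP orientation; "wrist_force": force on the tool from outside, world axes, zero at the start; "moment": the same for the moment, N m; "opening": finger opening in mm.
Only numpy, scipy, OpenCV 4.12 (cv2) and the standard library are available. Lean on these libraries where they do the work, as an engineer would, in place of code of your own. Each camera call takes 0.05 s, during which the arm holds its last target. There are 200 camera calls.

### The job

Start the saw: press the yellow push-latch cover of its switch box in and let go so that it springs open, press the green button beneath fully down and let it come back, then press the yellow cover down again until it latches shut and stays shut when you let go. Do it all by pressing with the fingers: leave the white button and the blue-covered switch box alone, and do not lift, carry or shove anything that stands about on the bench.

Things in the scene. Friction and masses are not known exactly. Their poses are not given: they have to be found in the camera images.
- saw_box: the saw's switch box, fixed: grey, 120 x 120 mm, 73 mm tall, yellow cover in its top. Origin at the centre of its underside; x points away from the robot (give or take its yaw), y left, z up. The well under the cover is 72 mm along x (-42 to +30 mm) and 94 mm along y (-47 to +47), its floor 41 mm above the bench
- cover (a joint): angle of the yellow push-latch cover, rad: 0 latched shut, 1.2 fully open (near edge up), -0.065 pressed in to the stop. Latched: press beyond -0.045, release, and a spring swings it to 1.2 in about a second. Open: press it past shut beyond -0.05, release, and it latches at 0. Let go sooner and nothing changes. Takes 2 to 6 N to swing down, 3 to 6 N at cover_press to press in; the stop takes 20 N unharmed
- cover_press (a point): point on the outer (upper) face of the yellow cover, a 4 mm plate 88 mm wide: on its centre line, 52 mm from the hinge, 14 mm from the free edge, 75 mm above the bench when latched (2 mm above the rim); -0.05 rad is 2.6 mm, the stop 3.4 mm deep here. It moves with the cover; its x runs from free edge to hinge, z out of the outer face
- cover_hinge (a point): middle of the cover's hinge line (along the box's y), fixed, 72 mm above the bench, 30 mm beyond the box's centre. Fully open, the cover leans 0.37 rad from upright towards the robot: its free edge is 60 mm above the hinge and 24 mm nearer, its outer face looking away from the robot and a little up
- green_button_top (a point): centre of the top of the round green button, 20 mm across, beneath the yellow cover: in the box's frame 15 mm nearer than its centre and 22 mm to the left (+y), about 65 mm above the bench when up. Reachable from above only with the cover open
- green_button (a joint): how far the green button is pressed, in m: 0 up, 0.005 fully down (about 4 N); it springs back
- white_button (a joint): the same for the white button, 44 mm to the right of the green one (box y = -22 mm), which must be left alone
- dust_box: the dust extractor's switch box, fixed: the same grey box but with a blue cover, which must be left alone; origin at the centre of its underside
- drill: upright cordless drill, yellow and black, 180 x 75 mm, 195 mm tall, standing on its battery; origin at the underside; loose, to be left alone
- finish_can: round tin, 96 mm across, 115 mm tall; origin at the underside; loose, to be left alone
- glue_bottle: white glue bottle with orange cap, 52 mm across, 150 mm tall; origin at the underside; loose, to be left alone
- wood_block: wooden block 110 x 60 x 40 mm; origin at the underside; loose, to be left alone
- offcut: dark wood offcut 100 x 160 x 12 mm lying flat; origin at the underside; loose, to be left alone
- push_stick: flat wooden push stick with red handle, 240 mm long, 14 mm thick; origin at the underside; loose, to be left alone
- tape_measure: yellow and black tape measure 70 x 35 x 62 mm; origin at the underside; loose, to be left alone
- pencil: flat red carpenter's pencil 170 x 11 x 8 mm; origin at the underside; loose, to be left alone

How it is judged (in metres and radians):
On the way, in this order (a step that is already met when the one before it is completed fails the run):
1. the latched yellow cover is pressed in (value of joint cover below -0.02 rad and value of joint green_button below 0.002 m).
2. the yellow cover has sprung open (value of joint cover above 1 rad), for 0.1 s.
3. with the cover open, the green button is pressed fully down (value of joint green_button above 0.004 m and value of joint cover above 0.4 rad).
4. the green button has come back up, and the open cover is pressed in again (value of joint cover below -0.03 rad and value of joint green_button below 0.0015 m).
At the end, for the whole second after the job is handed in: the yellow cover is latched shut (within 0.03 rad of 0) with nothing touching it, and both buttons are up (within 1.5 mm) (value of joint cover between -0.03 and 0.03 rad and value of joint each of green_button, white_button below 0.0015 m).
It fails at once if the white button is pressed (over 2.5 mm) (value of joint white_button above 0.0025 m).
It fails at once if the blue-covered switch box is touched (over 3 N) (contact force between any of the fingers, the arm and dust_box above 3 N).
It fails at once if a loose thing on the bench is lifted, carried or shoved (over 20 mm) (distance of any of drill, finish_can, glue_bottle, wood_block, offcut, push_stick, tape_measure, pencil from where it was at the start of the episode above 0.02 m).
It also fails if it takes over 48 s, if anything falls off the work surface, if the arm or the gripper's body presses on something with over 40 N, if the wrist force passes 120 N, or if a joint passes its speed limit or range.

## Working session

There is one attempt and no reset: what is moved stays moved. The work goes in short steps, Python scripts to look and compute and a tool call to move; the robot and the scene stay as the last step left them, time stands still between calls to the robot, and variables do not carry over. Pictures are saved under pics/ and viewed, about 8 in all and at most 12, crops included, and the job is handed in when it is done.

Besides the shell and the picture viewer there is one more tool, called after "Request:" by a JSON object that holds its "fn" and its "kwargs", one argument or row to a line. servo_tool: Moves the arm, as the interface text tells. Its arguments: {"type":"object","properties":{"grip":{"type":"array","items":{"type":"number"}},"slide":{"type":"array","items":{"type":"array","items":{"type":"number"}}},"twist":{"type":"array","items":{"type":"number"}}},"required":["grip","slide","twist"]}

```bash
mkdir -p pics
python3 - <<'E'
from cell import *
import cv2,numpy as np
s=observe();print(s['time_s'],s['tool_pos'],s['eef_rot'],s['opening'])
a=snapshot('top');b=snapshot('side')
cv2.imwrite('pics/a.png',np.vstack([a,b])[:, :] if 0 else cv2.resize(np.hstack([a,b]),(800,300)))
cv2.imwrite('pics/top.png',cv2.resize(a,(768,576)))
for c in('top','side'):
  for q in('saw_box','cover','dust_box','drill','finish_can','glue_bottle'):
    print(c,q,[(np.round(r['centre']),round(r['score'],2)) for r in recognise(c,q)][:3])
print(get_calibration('top'));print(get_calibration('wrist'))
E
```

```text
0.0 [ 220.68657364 -610.79524162  221.44469916] [-3.09260847e+00 -5.41776116e-01  6.76871954e-04] 87.16462097162466
top saw_box [(array([541., 122.,  72.]), 0.67)]
top cover [(array([536., 124.,  74.]), 0.6)]
top dust_box [(array([ 496., -139.,   74.]), 0.69)]
top drill [(array([ 478., -456.,  183.]), 0.82)]
top finish_can [(array([507., 430., 116.]), 0.68)]
top glue_bottle [(array([389., 296., 101.]), 0.74), (array([539., 122.,  81.]), 0.53)]
side saw_box [(array([540.,  90.,  73.]), 0.74)]
side cover [(array([543., 120.,  77.]), 0.58)]
side dust_box [(array([ 498., -163.,   74.]), 0.94), (array([542.,  89.,  70.]), 0.69)]
side drill [(array([ 478., -476.,  180.]), 0.85)]
side finish_can [(array([514., 412.,  86.]), 0.91)]
side glue_bottle [(array([391., 285.,  80.]), 0.91)]
{'fx': 474.44328989953203, 'fy': 474.44328989953203, 'cx': 258.2560686878396, 'cy': 188.19067828205817, 'rvec': array([ 2.18697583, -2.12943562,  0.14558384]), 'tvec': array([ -37.53044843,  557.87566945, 1457.73762535])}
{'fx': 282.02757764754233, 'fy': 282.02757764754233, 'cx': 258.5368512649161, 'cy': 190.56702599505752, 'tool_from_camera': array([[ 3.80955724e-04, -9.54304762e-01, -2.98834866e-01,
         8.24154664e+01],
       [ 9.99999876e-01,  4.59548750e-04, -1.92728129e-04,
         4.31482852e-01],
       [ 3.21250560e-04, -2.98834755e-01,  9.54304818e-01,
        -1.61797000e+02],
       [ 0.00000000e+00,  0.00000000e+00,  0.00000000e+00,
         1.00000000e+00]])}
```

View pics/top.png

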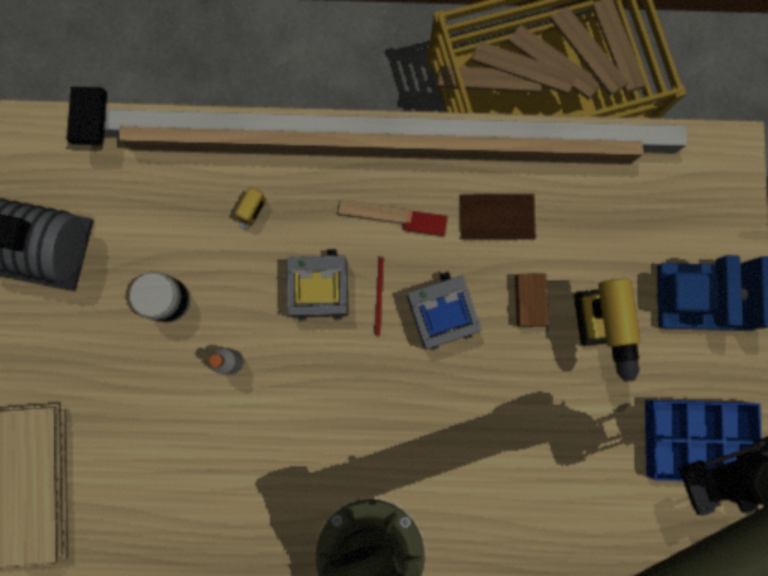

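View pics/a.png

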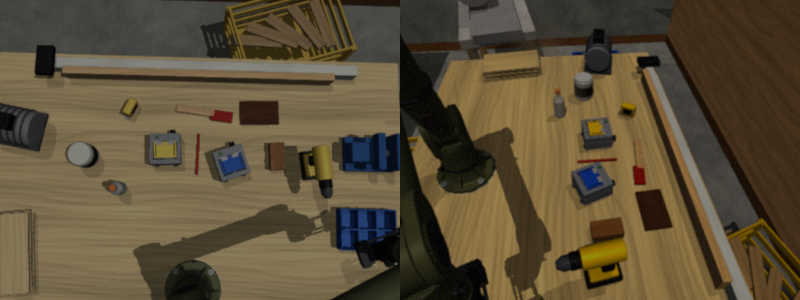

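The top view shows the saw box (yellow) at about (318,286), close to square with the robot, the pencil to its right and the dust box at (443,312). The drill, wood block and dust box lie towards the start pose. I'll measure the box from the top view and work out the transit.

```bash
cat > h.py <<'E'
from cell import *
import cv2,numpy as np
from scipy.spatial.transform import Rotation as R
def toplane(cam,px,z):
    k=get_calibration(cam);K=np.array([[k['fx'],0,k['cx']],[0,k['fy'],k['cy']],[0,0,1]])
    d=np.c_[np.asarray(px,float).reshape(-1,2),np.ones(np.size(px)//2)]@np.linalg.inv(K).T
    if cam=='wrist':
        s=observe();T=k['tool_from_camera'];Rt=R.from_rotvec(s['eef_rot']).as_matrix()
        Rw=Rt@T[:3,:3];o=Rt@T[:3,3]+s['tool_pos']
    else:
        Rw=R.from_rotvec(k['rvec']).as_matrix().T;o=-Rw@k['tvec']
    d=d@Rw.T
    return o+d*((z-o[2])/d[:,2])[:,None]
def rect(cam,q,z):
    for r in regions_of(cam,q)[:2]:
        c=max(cv2.findContours(r['mask'].astype('uint8'),0,1)[0],key=cv2.contourArea)
        w=toplane(cam,c.reshape(-1,2),z)[:,:2].astype('float32')
        rr=cv2.minAreaRect(w);print(cam,q,round(r['score'],2),np.round(rr[0],1),np.round(rr[1],1),round(rr[2],1),'n',len(w), 'x',w[:,0].min().round(),w[:,0].max().round(),'y',w[:,1].min().round(),w[:,1].max().round())
def go(xy,z,yaw):
    "slide and twist to reach xy,z with tool x at world yaw"
    s=observe();M=R.from_rotvec(s['eef_rot']).as_matrix()
    print('pos',s['tool_pos'].round(1) if hasattr(s['tool_pos'],'round') else s['tool_pos'],'toolx',M[:,0].round(3),'z',M[:,2].round(3),'t',s['time_s'])
    print('slide',(M.T@(np.r_[xy,z]-s['tool_pos'])/1000).round(4),'twist',round(-(yaw-np.arctan2(M[1,0],M[0,0])),3),'F',np.round(s['wrist_force'],1))
E
python3 - <<'E'
from h import *
snapshot('top')
rect('top','saw_box',73);rect('top','cover',75)
go([430,120],230,0)
E
```

```text
top saw_box 0.7 [546.5 118.9] [144.4 123. ] 2.5 n 152 x 473.0 620.0 y 59.0 183.0
top cover 0.58 [539.8 121.9] [64.7 85.8] 2.0 n 93 x 506.0 573.0 y 78.0 166.0
pos [ 220.9 -611.3  222.6] toolx [ 0.94  0.34 -0.  ] z [-0. -0. -1.] t 0.85
slide [ 0.4452 -0.6167 -0.0075] twist 0.347 F [-1.  -0.  -0.9]
```

Request:
{"fn": "servo_tool", "kwargs": {
  "grip": [0, 0, 0, 0, 0],
  "slide": [
    [0.027, -0.029, -0.005],
    [0.054, -0.058, -0.01],
    [0.081, -0.087, -0.015],
    [0.108, -0.116, -0.02],
    [0.135, -0.146, -0.02]
  ],
  "twist": [0, 0, 0, 0, 0]
}}

```text
time_s: 1.27
tool_pos: [299.1, -426.9, 243.7]
eef_rot: [3.092, 0.541, 0.001]
wrist_force: [0.6, 0.2, 0.4]
opening: 61.5
```

Request:
{"fn": "servo_tool", "kwargs": {
  "grip": [0, 0, 0, 0, 0],
  "slide": [
    [0.027, -0.029, 0],
    [0.054, -0.058, 0],
    [0.081, -0.087, 0],
    [0.108, -0.116, 0],
    [0.135, -0.146, 0]
  ],
  "twist": [0, 0, 0, 0, 0]
}}

```text
time_s: 1.68
tool_pos: [376.0, -243.2, 242.9]
eef_rot: [3.093, 0.541, 0.001]
wrist_force: [0.3, -0.3, 1.0]
opening: 28.5
```

Request:
{"fn": "servo_tool", "kwargs": {
  "grip": [0, 0, 0, 0, 0],
  "slide": [
    [0.027, -0.029, 0],
    [0.054, -0.058, 0],
    [0.081, -0.087, 0],
    [0.108, -0.116, 0],
    [0.135, -0.146, 0]
  ],
  "twist": [0, 0, 0, 0, 0]
}}

```text
time_s: 2.1
tool_pos: [453.4, -60.0, 243.0]
eef_rot: [3.093, 0.541, 0.001]
wrist_force: [-0.3, -0.7, -0.2]
opening: 1.6
```

Request:
{"fn": "servo_tool", "kwargs": {
  "grip": [0, 0, 0, 0, 0],
  "slide": [
    [0.027, -0.029, 0],
    [0.054, -0.058, 0],
    [0.081, -0.087, 0],
    [0.108, -0.116, 0.01],
    [0.135, -0.146, 0.02]
  ],
  "twist": [0.1, 0.2, 0.31, 0.31, 0.31]
}}

```text
time_s: 2.52
tool_pos: [527.4, 112.4, 226.1]
eef_rot: [3.14, 0.053, 0.005]
wrist_force: [1.2, -0.7, -0.2]
opening: 0.4
```

Run:
```python
from h import *
go([521,121.5],110,0.035)
a=snapshot('wrist');cv2.imwrite('pics/w1.png',a)
rect('wrist','saw_box',73);rect('wrist','cover',75)
```

```text
pos [527.4 112.4 226.1] toolx [0.999 0.033 0.003] z [ 0.003 -0.001 -1.   ] t 2.5167
slide [-0.0065 -0.0094  0.1161] twist -0.002 F [ 1.2 -0.7 -0.2]
wrist saw_box 0.66 [551.8 132.6] [137.7 118.7] 4.4 n 437 x 481.0 623.0 y 69.0 194.0
wrist cover 0.75 [539.5 127.4] [64.1 86.6] 4.3 n 250 x 505.0 573.0 y 82.0 172.0
```

View pics/w1.png

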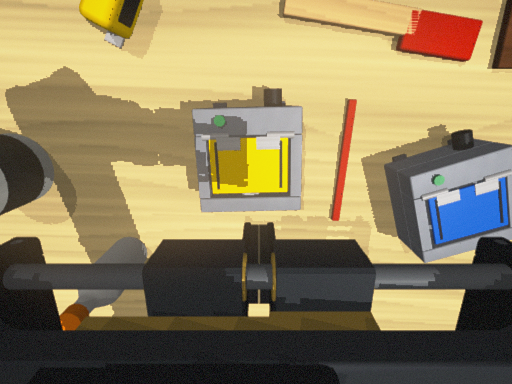

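The wrist view shows the yellow cover at (250,165), unobstructed. The arm was still settling, so I'll measure again.

Run:
```python
from h import *
snapshot('wrist')
rect('wrist','cover',75);rect('wrist','saw_box',73)
go([521,121.5],110,0.05)
```

```text
wrist cover 0.69 [542.8 118.6] [66.3 88.5] 3.6 n 259 x 507.0 576.0 y 73.0 164.0
wrist saw_box 0.68 [555.4 118. ] [139.6 121.7] 3.1 n 446 x 484.0 626.0 y 55.0 181.0
pos [526.1 110.  225.2] toolx [ 0.999  0.035 -0.   ] z [-0.    -0.001 -1.   ] t 2.8167
slide [-0.0047 -0.0118  0.1152] twist -0.015 F [-0.6  0.5 -0.2]
```

Request:
{"fn": "servo_tool", "kwargs": {
  "grip": [0, 0, 0, 0, 0],
  "slide": [
    [-0.003, -0.0096, 0.03],
    [-0.003, -0.0096, 0.065],
    [-0.003, -0.0096, 0.1],
    [-0.003, -0.0096, 0.13],
    [-0.003, -0.0096, 0.14]
  ],
  "twist": [-0.018, -0.018, -0.018, -0.018, -0.018]
}}

```text
time_s: 3.23
tool_pos: [520.0, 117.5, 81.4]
eef_rot: [3.138, 0.081, -0.009]
wrist_force: [-1.2, -0.8, -1.1]
opening: 0.4
```

Request:
{"fn": "servo_tool", "kwargs": {
  "grip": [0, 0, 0],
  "slide": [
    [0, 0, 0.003],
    [0, 0, 0.006],
    [0, 0, 0.006]
  ],
  "twist": [0, 0, 0]
}}

```text
time_s: 3.48
tool_pos: [524.0, 120.4, 80.6]
eef_rot: [3.14, 0.084, 0.004]
wrist_force: [0.1, -0.5, 0.5]
opening: 0.2
```

Request:
{"fn": "servo_tool", "kwargs": {
  "grip": [0, 0, 0, 0],
  "slide": [
    [0, 0, 0.002],
    [0, 0, 0.004],
    [0, 0, 0.006],
    [0, 0, 0.006]
  ],
  "twist": [0, 0, 0, 0]
}}

```text
time_s: 3.82
tool_pos: [523.8, 120.8, 73.9]
eef_rot: [3.14, 0.086, 0.004]
wrist_force: [1.1, -0.1, 3.1]
opening: 0.6
```

Request:
{"fn": "servo_tool", "kwargs": {
  "grip": [0, 0, 0, 0],
  "slide": [
    [0, 0, 0.001],
    [0, 0, 0.002],
    [0, 0, 0.003],
    [0, 0, 0.003]
  ],
  "twist": [0, 0, 0, 0]
}}

```text
time_s: 4.15
tool_pos: [523.9, 120.9, 72.2]
eef_rot: [3.139, 0.086, 0.003]
wrist_force: [-3.2, -1.7, 14.9]
opening: 0.5
```

At the stop (15 N). I'll release quickly upward.

Request:
{"fn": "servo_tool", "kwargs": {
  "grip": [0, 0, 0, 0, 0],
  "slide": [
    [0, 0, -0.035],
    [0, 0, -0.075],
    [0, 0, -0.115],
    [0, 0, -0.15],
    [0, 0, -0.15]
  ],
  "twist": [0, 0, 0, 0, 0]
}}

```text
time_s: 4.57
tool_pos: [526.2, 122.3, 227.0]
eef_rot: [-3.14, -0.086, -0.017]
wrist_force: [1.3, 1.1, -0.6]
opening: 0.3
```

Request:
{"fn": "servo_tool", "kwargs": {
  "grip": [0, 0, 0, 0, 0],
  "slide": [
    [0, 0, 0],
    [0, 0, 0],
    [0, 0, 0],
    [0, 0, 0],
    [0, 0, 0]
  ],
  "twist": [0, 0, 0, 0, 0]
}}

```text
time_s: 4.98
tool_pos: [522.0, 120.6, 218.7]
eef_rot: [-3.14, -0.086, 0.004]
wrist_force: [0.2, 0.4, 0.1]
opening: 0.4
```

Run:
```python
from h import *
import time
for i in range(6): snapshot('side')
b=snapshot('side');t=snapshot('top');w=snapshot('wrist')
c=lambda a,s:cv2.resize(a,None,fx=s,fy=s)
cv2.imwrite('pics/w2.png',np.hstack([w[:300,100:400],c(b[110:260,200:330],2),]))if 0 else None
A=c(w[80:260,130:380],1.6);B=c(b[120:220,210:320],2.88)
h=min(A.shape[0],B.shape[0]);cv2.imwrite('pics/w2.png',np.hstack([A[:h],B[:h]]))
for q in('green_button_top','white_button','cover_press'):
  for k in('wrist','top'): print(q,k,[(np.round(r['centre'],1),round(r['score'],2)) for r in recognise(k,q)][:3])
go([526.5,141],110,0.05)
```

```text
green_button_top wrist [(array([532. , 145.6,  64.9]), 0.57)]
green_button_top top [(array([702.9, -46.2,  12. ]), 0.63)]
white_button wrist [(array([532.2,  97.3,  65.4]), 0.51)]
white_button top [(array([ 528.8, -327.2,   40.8]), 0.27)]
cover_press wrist [(array([563.8, 125.8, 112.3]), 0.7)]
cover_press top [(array([563.5,  93.2, 115.1]), 0.41), (array([554.7,  80.3,  74.2]), 0.41)]
pos [522.7 120.8 220.1] toolx [0.998 0.055 0.   ] z [ 0. -0. -1.] t 5.7333
slide [ 0.0048 -0.02    0.1101] twist 0.005 F [ 0.3 -0.2  0.2]
```

View pics/w2.png

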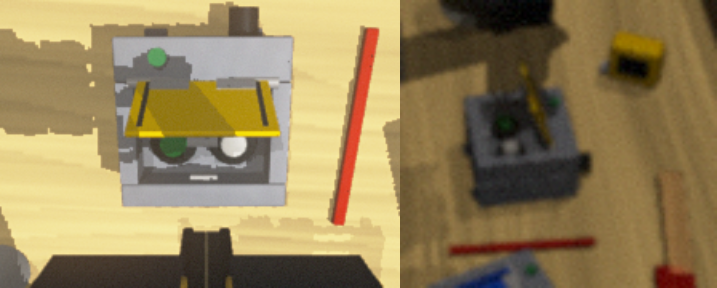

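The cover is open, with the green button left at about (172,147) in the crop and the white button to its right. Next I'll press green slightly on its near side.

Request:
{"fn": "servo_tool", "kwargs": {
  "grip": [0, 0, 0, 0, 0],
  "slide": [
    [0.0025, -0.0214, 0.03],
    [0.0025, -0.0214, 0.07],
    [0.0025, -0.0214, 0.11],
    [0.0025, -0.0214, 0.14],
    [0.0025, -0.0214, 0.147]
  ],
  "twist": [0, 0, 0, 0, 0]
}}

```text
time_s: 6.15
tool_pos: [520.2, 141.0, 68.0]
eef_rot: [3.139, 0.087, -0.014]
wrist_force: [-0.4, -0.6, 0.4]
opening: 0.7
```

Request:
{"fn": "servo_tool", "kwargs": {
  "grip": [0, 0, 0, 0, 0],
  "slide": [
    [0, 0, 0],
    [0, 0, 0.002],
    [0, 0, 0.005],
    [0, 0, 0.007],
    [0, 0, 0.007]
  ],
  "twist": [0, 0, 0, 0, 0]
}}

```text
time_s: 6.57
tool_pos: [525.0, 142.3, 67.3]
eef_rot: [3.14, 0.086, 0.003]
wrist_force: [-0.6, 0.3, -0.9]
opening: 0.6
```

Request:
{"fn": "servo_tool", "kwargs": {
  "grip": [0, 0, 0, 0, 0],
  "slide": [
    [0, 0, 0.0015],
    [0, 0, 0.003],
    [0, 0, 0.0045],
    [0, 0, 0.006],
    [0, 0, 0.006]
  ],
  "twist": [0, 0, 0, 0, 0]
}}

```text
time_s: 6.98
tool_pos: [524.8, 142.3, 60.9]
eef_rot: [3.14, 0.086, 0.002]
wrist_force: [0.8, -1.0, 4.3]
opening: 0.6
```

Request:
{"fn": "servo_tool", "kwargs": {
  "grip": [0, 0, 0, 0],
  "slide": [
    [0, 0, 0.001],
    [0, 0, 0.002],
    [0, 0, 0.003],
    [0, 0, 0.003]
  ],
  "twist": [0, 0, 0, 0]
}}

```text
time_s: 7.32
tool_pos: [525.0, 142.4, 60.3]
eef_rot: [3.138, 0.086, 0.003]
wrist_force: [-8.2, -3.0, 23.4]
opening: 0.3
```

The button is at its stop: 23 N at z = 60.3, against 65 − 5 expected. Lifting.

Request:
{"fn": "servo_tool", "kwargs": {
  "grip": [0, 0, 0, 0, 0],
  "slide": [
    [0, 0, -0.03],
    [0, 0, -0.07],
    [0, 0, -0.11],
    [0, 0, -0.14],
    [0, 0, -0.14]
  ],
  "twist": [0, 0, 0, 0, 0]
}}

```text
time_s: 7.73
tool_pos: [527.4, 143.8, 203.5]
eef_rot: [-3.14, -0.086, -0.016]
wrist_force: [1.3, 0.0, 0.7]
opening: 0.8
```

Run:
```python
from h import *
for i in range(5): snapshot('side')
w=snapshot('wrist');cv2.imwrite('pics/w3.png',cv2.resize(w[80:280,100:400],None,fx=1.5,fy=1.5))
for q in('green_button_top','cover_press'): print(q,[(np.round(r['centre'],1),round(r['score'],2)) for r in recognise('wrist',q)][:3])
go([597,123],160,0.052)
```

```text
green_button_top [(array([526.4, 146.2,  64.1]), 0.65)]
cover_press [(array([563.9, 124. , 114.4]), 0.56)]
pos [523.3 142.1 195.7] toolx [ 0.998  0.055 -0.003] z [-0.003 -0.    -1.   ] t 8.1333
slide [0.0727 0.0231 0.0355] twist 0.003 F [-0.2 -0.1 -0.7]
```

View pics/w3.png

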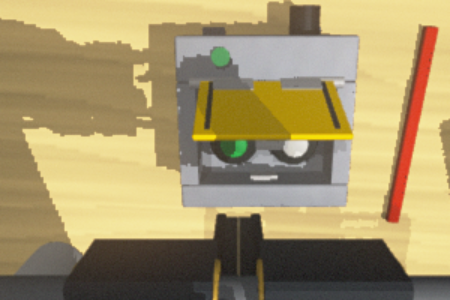

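The cover is still open and the green button is lit and back up. I'll go behind the cover and swing it down along its arc.

Request:
{"fn": "servo_tool", "kwargs": {
  "grip": [0, 0, 0, 0, 0],
  "slide": [
    [0.033, 0.011, 0],
    [0.066, 0.0226, 0],
    [0.066, 0.0226, 0.03],
    [0.066, 0.0226, 0.06],
    [0.066, 0.0226, 0.078]
  ],
  "twist": [0, 0, 0, 0, 0]
}}

```text
time_s: 8.55
tool_pos: [589.8, 122.6, 115.0]
eef_rot: [-3.14, -0.085, 0.008]
wrist_force: [-0.5, 0.1, -0.8]
opening: 0.2
```

Request:
{"fn": "servo_tool", "kwargs": {
  "grip": [0, 0],
  "slide": [
    [0, 0, 0],
    [0, 0, 0]
  ],
  "twist": [0, 0]
}}

```text
time_s: 8.72
tool_pos: [590.2, 123.2, 117.8]
eef_rot: [-3.14, -0.087, 0.005]
wrist_force: [-0.3, -0.7, 0.1]
opening: 0.5
```

Request:
{"fn": "servo_tool", "kwargs": {
  "grip": [0, 0, 0, 0, 0],
  "slide": [
    [-0.01, 0, 0],
    [-0.0195, 0, 0],
    [-0.026, 0, 0.003],
    [-0.0325, 0, 0.0065],
    [-0.0445, 0, 0.015]
  ],
  "twist": [0, 0, 0, 0, 0]
}}

```text
time_s: 9.13
tool_pos: [549.3, 121.4, 106.7]
eef_rot: [-3.14, -0.085, -0.012]
wrist_force: [5.3, 2.0, 2.0]
opening: 0.5
```

Request:
{"fn": "servo_tool", "kwargs": {
  "grip": [0, 0, 0, 0, 0],
  "slide": [
    [-0.006, 0, 0.006],
    [-0.011, 0, 0.012],
    [-0.015, 0, 0.018],
    [-0.018, 0, 0.022],
    [-0.018, 0, 0.022]
  ],
  "twist": [0, 0, 0, 0, 0]
}}

```text
time_s: 9.55
tool_pos: [527.2, 119.5, 80.9]
eef_rot: [3.14, 0.086, -0.005]
wrist_force: [0.0, -0.7, 2.3]
opening: 0.4
```

Still in contact with the cover. Now down to the stop at about z = 72.

Request:
{"fn": "servo_tool", "kwargs": {
  "grip": [0, 0, 0, 0, 0],
  "slide": [
    [-0.002, 0, 0.003],
    [-0.004, 0, 0.006],
    [-0.004, 0, 0.008],
    [-0.004, 0, 0.01],
    [-0.004, 0, 0.01]
  ],
  "twist": [0, 0, 0, 0, 0]
}}

```text
time_s: 9.97
tool_pos: [524.7, 119.7, 72.5]
eef_rot: [3.14, 0.086, -0.001]
wrist_force: [-0.5, -1.5, 6.0]
opening: 0.4
```

Request:
{"fn": "servo_tool", "kwargs": {
  "grip": [0, 0, 0],
  "slide": [
    [0, 0, 0.001],
    [0, 0, 0.002],
    [0, 0, 0.002]
  ],
  "twist": [0, 0, 0]
}}

```text
time_s: 10.22
tool_pos: [524.8, 119.7, 72.2]
eef_rot: [3.139, 0.086, -0.001]
wrist_force: [-5.0, -2.7, 19.7]
opening: 0.5
```

At the stop (19.7 N). I'll release and look.

Request:
{"fn": "servo_tool", "kwargs": {
  "grip": [0, 0, 0, 0, 0],
  "slide": [
    [0, 0, -0.015],
    [0, 0, -0.05],
    [0, 0, -0.09],
    [0, 0, -0.13],
    [0, 0, -0.15]
  ],
  "twist": [0, 0, 0, 0, 0]
}}

```text
time_s: 10.63
tool_pos: [525.5, 120.6, 223.9]
eef_rot: [-3.14, -0.087, -0.005]
wrist_force: [1.1, -0.0, -0.8]
opening: 0.6
```

Run:
```python
from h import *
for i in range(24): b=snapshot('side')
w=snapshot('wrist');s=observe();print(s['time_s'],s['tool_pos'],s['wrist_force'])
A=cv2.resize(w[80:280,100:400],None,fx=1.5,fy=1.5);B=cv2.resize(b[120:220,210:320],(330,300))
cv2.imwrite('pics/w4.png',np.hstack([A,B]))
for q in('cover','green_button_top'): print(q,[(np.round(r['centre'],1),round(r['score'],2)) for r in recognise('wrist',q)][:2])
```

```text
11.8833 [524.82081294 119.66418346 220.14385921] [-0.11520468  0.08321609 -0.17430321]
cover [(array([543.9, 128. ,  76.2]), 0.97)]
green_button_top []
```

View pics/w4.png

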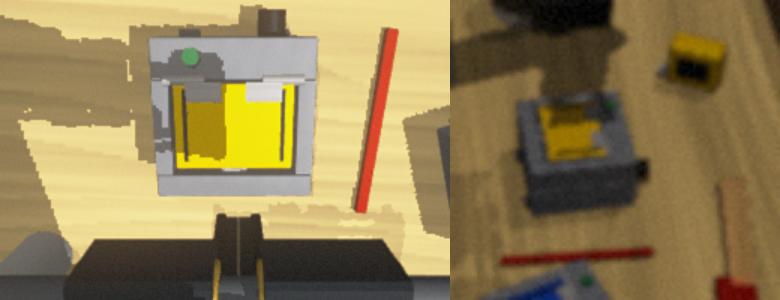

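The cover, at about (235,125) in the wrist crop, is flush and still shut more than 1 s after release. Nothing is touching it, so I'll hand in.

```bash
python3 -c "
from cell import *
hand_in();print(observe()['time_s'])"
```

```text
the job is handed in; nothing more can be done
the job is handed in; nothing more can be done
```

The saw start sequence is done and handed in after about 12 s on the robot's clock. I get no verdict from the hand-in, so the results below are from force readings and pictures.

- **Opening:** I pressed the yellow cover in to its stop (15 N at z = 72.2 mm). After I let go, pictures showed it sprung open.
- **Green button:** I pressed it to its stop (23 N at z = 60.3 mm, against about 60 expected). The next picture showed it lit, and the network placed its top at z = 64 mm, so it had come back up.
- **Closing:** I swung the cover down from behind and pressed it to its stop (19.7 N at z = 72.2 mm). More than 1 s after release, the wrist and side views showed it flush and shut. The fingers were about 145 mm above it, with close to no force on the wrist.

**Checks that disagreed:**
- The top camera's network gave wrong positions for both buttons, so I used the wrist camera instead.
- The first wrist measurement was taken while the arm was still moving, so I repeated it.
- The networks' cover positions differed by up to about 9 mm sideways, which did not affect the pressing.

I did not measure the joint angles or the white button's travel directly. The fingers were never near the white button, the blue-covered box or any loose item.

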